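# Pin the spool insulator into its fork

### The job

Stand the white porcelain spool insulator upright between the two arms of the dark steel fork on the strut rail, then take the long round-headed pin from the wooden block and push it down through the fork's arms and the spool until its head sits fully home on the upper arm. Feel or look for where the fork is clamped along the rail, let go at the end, do not tip the spool over, and leave the two hex bolts, the lampholder, the outlet and junction boxes and the tape roll where they are.

Things in the scene. Friction and masses are not known exactly. Their poses are not given: they have to be found in the camera images.
- rail: Fixed steel strut rail, 300 mm long, 41 deep, steel from z 40 to 122 mm, on wooden feet. Origin on the bench under its centre; own y along it, x across it. On its -x face a dark fork, open to -x, is clamped anywhere within 20 mm of the rail's middle along y, differently each time. That offset is NOT in this pose: feel for the side of an arm, or look. The fork stays put under pushes below 60 N.
- clamp_mid (a point): Fixed point of the rail at rail x -65, y 0, z 122 mm, rail's axes: centre of the upper arm's hole (top face) if the fork were clamped at mid rail; the true hole is up to 20 mm away along y. Both arms: level, 36 mm wide, 8 mm thick, from the rail's face (rail x -20) to x -88 mm. Upper arm z 114 to 122. A 17.5 mm hole in each at x -65, on the arm's centre line, one above the other.
- lower_mid (a point): Point 74 mm straight below clamp_mid, level with the lower arm's top face (z 48 mm, arm 8 mm thick), on which the spool is to stand. A spring clip under the lower arm rubs on the pin in about its last 18 mm of travel: about 4 to 12 N of downward push is needed there, and the pin does not drop home by its own weight.
- spool: White porcelain spool, 60 mm high: two flanges 60 mm across and 16 thick, waist 44 across, a plain 20 mm bore right through. About 0.25 kg, loose, standing upright on the bench. Origin: centre of its underside, z along the bore. It fits between the arms with 6 mm to spare in height; the arms are narrower than its flanges, so fingers holding the upper flange from above can straddle the upper arm.
- pin: Steel headed pin standing in one of the wooden block's three holes: shank 16 mm across, 110 mm long, its lowest 10 mm tapering to 11 mm across at the tip; round head 26 mm across, 14 mm high. About 0.21 kg. Origin: centre of the tip, z up to the head. The longest of the three and the only one with a round head.
- pin_collar (a point): Centre of the underside of the pin's head, 110 mm above its tip; axes as the pin's. It is at height 122 mm when the pin is fully home in the fork.
- rack: Hardwood block 70 (x) by 210 (y) by 70 mm high, fixed, with three 18 mm blind holes, 62 mm deep, at y = -70, 0 and 70 mm. Origin: centre of its underside. The pin's head underside stands 118 mm above the bench in it, the bolts' 78 mm.
- bolt_a: Hex-headed steel bolt standing in the block, shank 16 mm by 70 mm, head 27 mm across and 10 mm high; origin at its tip. Not needed.
- bolt_b: Another such hex-headed bolt, not needed.
- lampholder: White plastic lampholder, base 90 mm across, 45 mm high, origin at the centre of its underside. Not needed.
- outlet_boxes: Orange three-part outlet box, 55 by 160 by 50 mm high, origin at the centre of its underside. Not needed.
- round_box: Red octagonal junction box, 92 mm across, 42 mm high, origin at the centre of its underside, behind the rail. Not needed.
- tape_roll: Black ring of tape lying flat, 90 mm across, 19 mm high, origin at the centre of its underside. Not needed.
Mind the look-alikes: they are no part of the job. There is more than one size of the spool; the job needs the larger.

How it is judged:
By the outcome, as a careful person would: the job done as asked, in the order asked, and still so for the second after the job is handed in, with the robot touching nothing.
It also fails if it takes over 72 s, if anything falls off the work surface, if the arm or the gripper's body presses on something with over 40 N, if the wrist force passes 120 N, or if a joint passes its speed limit or range.

### The arm

A 7-joint arm with a two-finger parallel gripper is mounted at the origin on the work surface. World frame = base frame: x ahead of the robot, y to its left, z up, the work surface at z = 0. Lengths are in m, angles in rad, forces in N, time in s.
With the tool pointing down it reaches from about 0.425 to 0.875 m from the base axis. Payload 4.7 kg.
Tool frame: the origin (TCP) lies on the centre line of the jaws, within the pads' length; the fingertips stand 14 mm ahead of it and the grasp point (between the pads) lies 5 mm behind it; z points along the fingers, x is the direction in which the jaws open and shut, and the axes are right-handed (so a half turn about z gives the same grasp; the last joint's range is limited). The gripper opens to 87 mm and grips with 3 to 60 N. Pads are 19 mm wide; open, the fingers measure 117 mm over their backs; the gripper's body (75 mm by 190 mm) begins 51 mm behind the grasp point.
Start: joints at [1.34, 0.321, -0.07, 1.45, 0.023, 1.371, -0.057], TCP at [0.158, -0.631, 0.237] pointing down, gripper open.
Joint ranges: [-2.86, 2.86], [-0.3, 2.09], [-1.38, 1.24], [0.06, 2.45], [-1.56, 4.7], [0.09, 2.05], [-2.69, 2.69]. Speed limits (rad/s): [2.57, 2.57, 3.14, 3.14, 3.14, 3.14, 3.14].

### API

Orientations are given as a rotation vector (axis times angle).
In Python, from bench import ctrl gives the robot as it stands.
- The arm moves only by the tool drive_tool, never from a script. Its argument "rows" is a list that holds one entry, the list of rows, each a list of 5 numbers: the shift along the tool's x, y, z scaled (see below), then the turn about the tool's z scaled (see below), then the closure in counts, from 0 (fully open) to 255 (shut). In form: [[[dx, dy, dz, spin, jaw], ...]]. A call has 1 to 20 rows; each row is the pose to reach, as a shift and turn from the pose commanded when the call began, along the tool's axes at that moment, turning the shorter way round; what a row does not reach only later rows make up. The controller multiplies each number of a shift by 300 mm and each number of a turn by pi rad. A row lasts 1/8 s, in which the tool goes at most 62.5 mm and 10.7 degrees, less where a joint would pass 70% of its speed; a pose out of reach is approached as far as the arm can. A call with a number of a shift or a turn outside -1 to 1 is refused whole. A call with a gripper value outside its range is refused whole. The fingers move at their own pace and stop on an object; "grip_force" is the grip in N (left out, the last holds). Time passes only in rows, so rows that repeat a pose let the fingers close. It gives the time, the measured TCP pose, the force and the opening at its end, in the units of the state.
- ctrl.get_state(): the state, without advancing time (a new reading comes with each control period).
- ctrl.get_image(name): name is "scene" or "top"; returns a dict with "img" (480x640x3 uint8, blue, green, red), "camera_matrix" (3x3 intrinsics, pixels), "R" (3x3) and "t" (3): a world point X has camera coordinates R X + t. Camera axes: x right, y down, z forward; pixel columns grow to the right and rows downward; lengths in m; the calibration is good to about 2 mm. A picture is of the moment at which its call begins. There is no depth.
- ctrl.close_job(): hands the job in, once; it reports no verdict.
The state is a dict: "time": time; "joint_positions": joint angles; "qd": joint speeds; "joint_torque": joint torques, N m; "position": TCP position; "tool_rot": TCP orientation; "ft_force": force on the tool from outside, world axes, zero at the start; "torque": the same for the moment, N m; "grip_width": opening from 0.0 (shut) to 1.0 (fully open).
Only numpy, scipy, OpenCV 4.12 (cv2) and the standard library are available. Lean on these libraries where they do the work, as an engineer would, in place of code of your own. Each camera call takes 0.05 s, during which the arm holds its last target.

## Working session

There is one attempt and no reset: what is moved stays moved. The work goes in short steps, Python scripts to look and compute and a tool call to move; the robot and the scene stay as the last step left them, time stands still between calls to the robot, and variables do not carry over. Pictures are saved under pics/ and viewed, and the job is handed in when it is done.

Besides the shell and the picture viewer there is one more tool, called as name(argument=value, ...), one argument or row to a line, values as JSON. drive_tool: Moves the arm, as the interface text tells. Its arguments: {"type":"object","properties":{"rows":{"type":"array"},"grip_force":{"type":"number"}},"required":["rows"]}

```bash
mkdir -p pics; ls
cat > h.py <<'E'
import numpy as np, cv2
from bench import ctrl
from scipy.spatial.transform import Rotation as Ro
def snap(n,f):
    d=ctrl.get_image(n); cv2.imwrite('pics/'+f+'.png',d['img']); np.savez('pics/'+f,**d); return d
def ray(d,u,v,z):
    K,R,t=d['camera_matrix'],d['R'],d['t']; c=-R.T@t
    r=R.T@np.linalg.inv(K)@np.array([u,v,1.]); return c+r*(z-c[2])/r[2]
def proj(d,X):
    p=d['camera_matrix']@(d['R']@np.array(X,float)+d['t']); return p[:2]/p[2]
def crop(f,u0,v0,u1,v1,s,o):
    im=cv2.imread('pics/'+f+'.png')[v0:v1,u0:u1]; cv2.imwrite('pics/'+o+'.png',cv2.resize(im,None,fx=s,fy=s,interpolation=cv2.INTER_CUBIC))
E
python3 - <<'E'
from h import *
for n in('scene','top'):
    d=snap(n,n+'0'); print(n,-d['R'].T@d['t'],d['R'].round(3).tolist(),d['camera_matrix'].round(1).tolist())
s=ctrl.get_state();print(s)
print(Ro.from_rotvec(s['tool_rot']).as_matrix().round(4))
E
```

```text
pics
scene [1.21878221 0.13598454 0.79505227] [[-0.114, 0.993, -0.008], [0.731, 0.078, -0.677], [-0.672, -0.083, -0.736]] [[437.3, 0.0, 317.1], [0.0, 437.3, 238.5], [0.0, 0.0, 1.0]]
top [0.48428197 0.06453283 1.13143187] [[0.026, -1.0, 0.001], [-0.998, -0.026, -0.062], [0.062, 0.001, -0.998]] [[463.3, 0.0, 332.0], [0.0, 463.3, 239.9], [0.0, 0.0, 1.0]]
{'time': 0.1, 'joint_positions': array([ 1.34011323,  0.32174728, -0.07006009,  1.45157815,  0.02261237,
        1.37081141, -0.05687788]), 'qd': array([ 0.00046572, -0.00180052,  0.00081546, -0.00132251, -0.00088043,
       -0.00163113, -0.00120947]), 'joint_torque': array([ 1.44607031e-05, -4.92571664e+01, -4.05661231e-01, -3.13393986e+01,
       -6.41450426e-02,  3.96774570e-02,  6.33404284e-05]), 'position': array([ 0.15734135, -0.63016709,  0.2355591 ]), 'tool_rot': array([-2.47527995e+00,  1.93297076e+00,  2.28240233e-03]), 'ft_force': array([0.45195547, 0.66810192, 0.14417392]), 'torque': array([ 0.03680151, -0.00163645,  0.04374429]), 'grip_width': 1.00088232617622}
[[ 2.424e-01 -9.702e-01 -5.000e-04]
 [-9.702e-01 -2.424e-01  1.700e-03]
 [-1.800e-03  1.000e-04 -1.000e+00]]
```

View pics/scene0.png

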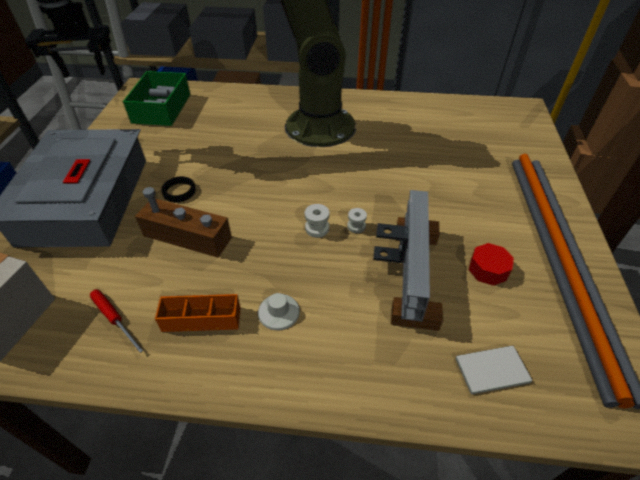

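View pics/top0.png

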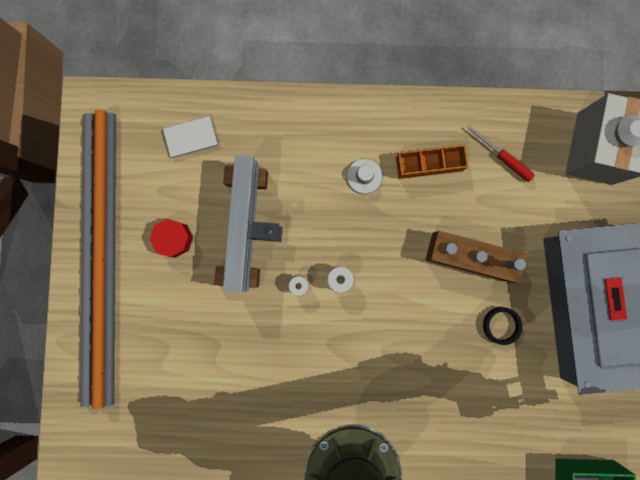

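Run:
```python
from h import *
crop('top0',205,140,385,320,4,'c1'); crop('top0',400,210,560,330,5,'c2'); crop('scene0',280,170,460,320,4,'c3'); crop('scene0',120,165,260,265,5,'c4')
```

```text
(no output)
```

View pics/c1.png

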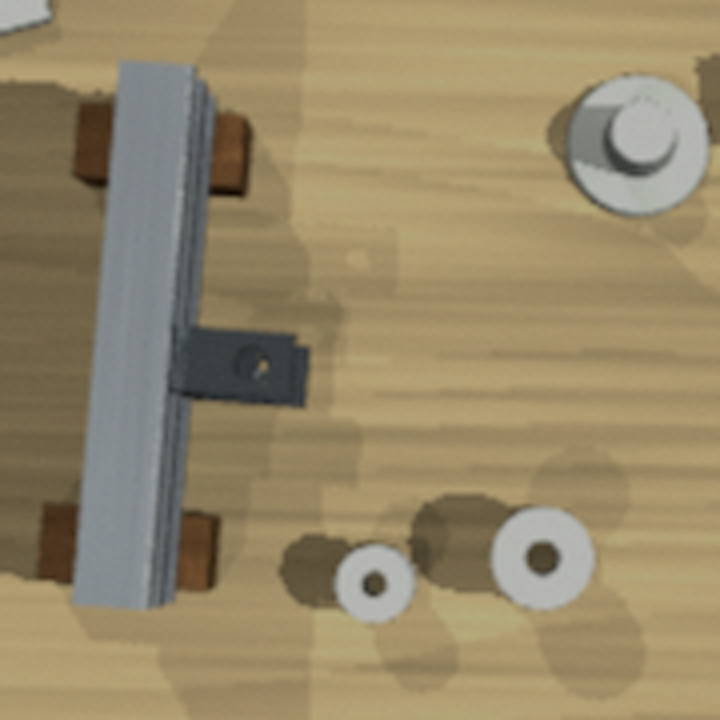

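View pics/c2.png

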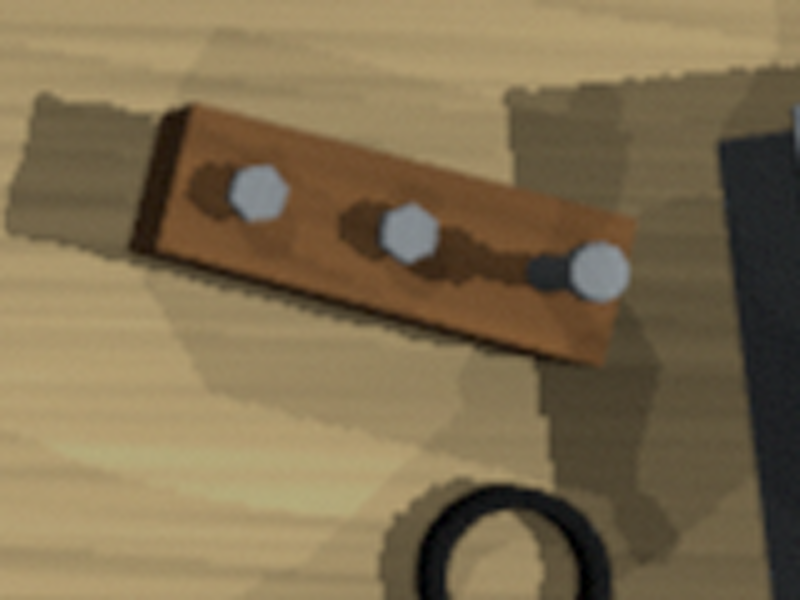

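View pics/c3.png

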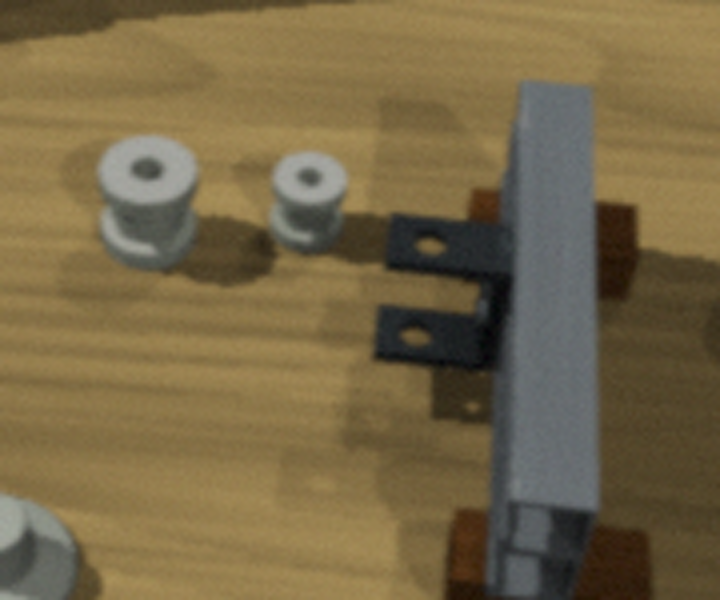

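View pics/c4.png

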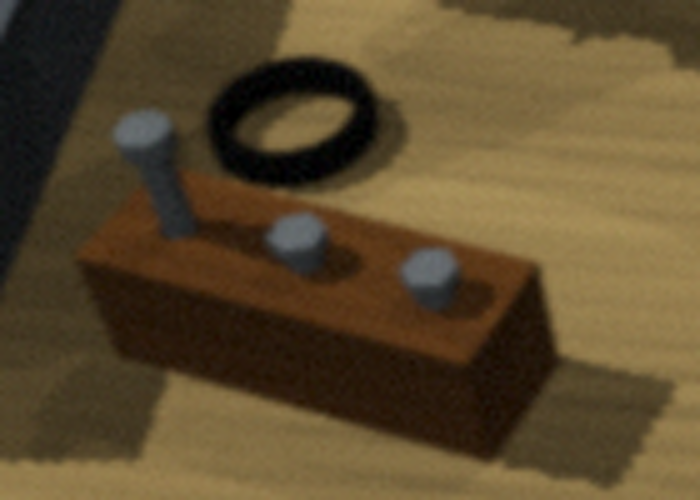

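```bash
cat >> h.py <<'E'
def cp(u0,v0,s,x,y): return (u0+(x+.5)/s-.5, v0+(y+.5)/s-.5)
def tri(da,pa,db,pb):
    P=[d['camera_matrix']@np.c_[d['R'],d['t']] for d in(da,db)]
    X=cv2.triangulatePoints(P[0],P[1],np.array(pa,float).reshape(2,1),np.array(pb,float).reshape(2,1)); return (X[:3]/X[3]).ravel()
E
python3 - <<'E'
from h import *
T=np.load('pics/top0.npz');S=np.load('pics/scene0.npz')
def both(n,a,b,z):
    print(n,'top',ray(T,*a,z).round(4),'scene',ray(S,*b,z).round(4),'tri',tri(T,a,S,b).round(4))
both('spool',cp(205,140,4,543,558),cp(280,170,4,148,173),.06)
both('hole',cp(205,140,4,251,363),cp(280,170,4,431,244),.122)
both('pin',cp(400,210,5,600,272),cp(120,165,5,144,132),.132)
print('small',ray(T,*cp(205,140,4,375,583),.045).round(4))
c=[ray(T,*cp(205,140,4,*p),.122) for p in((120,62),(197,66),(153,607),(75,605))]
print(np.round(c,4)); 
for i in range(4): print(np.linalg.norm(c[i]-c[i-1]).round(4))
cc=[ray(T,*cp(400,210,5,*p),.07) for p in((193,105),(635,217),(602,365),(157,253))]
print(np.round(cc,4),np.mean(cc,0))
for i in range(4): print(np.linalg.norm(cc[i]-cc[i-1]).round(4))
for p in ((260,192),(409,233)): print('bolt',ray(T,*cp(400,210,5,*p),.088).round(4))
# arm upper corners: far corners
for p in ((297,335),(303,407)): print('arm',ray(T,*cp(205,140,4,*p),.122).round(4))
for p in ((390,214),(512,221),(385,268),(510,274)): print('armS',ray(S,*cp(280,170,4,*p),.122).round(4))
E
```

```text
spool top [0.461  0.0436 0.06  ] scene [0.4635 0.0422 0.06  ] tri [0.461  0.0428 0.0577]
hole top [0.5643 0.207  0.122 ] scene [0.5652 0.2057 0.122 ] tri [0.5644 0.2065 0.1213]
pin top [ 0.5052 -0.3403  0.132 ] scene [ 0.5065 -0.3419  0.132 ] tri [ 0.5055 -0.3416  0.131 ]
small [0.4435 0.141  0.045 ]
[[0.7289 0.2851 0.122 ]
 [0.7278 0.2425 0.122 ]
 [0.4303 0.2554 0.122 ]
 [0.4303 0.2977 0.122 ]]
0.2989
0.0426
0.2978
0.0423
[[ 0.5783 -0.1782  0.07  ]
 [ 0.5321 -0.3814  0.07  ]
 [ 0.4641 -0.3663  0.07  ]
 [ 0.5098 -0.1625  0.07  ]] [ 0.52107903 -0.27210802  0.07      ]
0.0702
0.2084
0.0697
0.2089
bolt [ 0.5381 -0.2047  0.088 ]
bolt [ 0.5214 -0.272   0.088 ]
arm [0.5803 0.1824 0.122 ]
arm [0.541  0.1778 0.122 ]
armS [0.545  0.1836 0.122 ]
armS [0.5434 0.2488 0.122 ]
armS [0.5852 0.1819 0.122 ]
armS [0.5826 0.2468 0.122 ]
```

Candidates for the spool are the larger at top (340,279) and the smaller at top (298,285). For the pin they are the round tall head at top (519,264) and the hex heads at (452,248) and (482,256). The crops show which to use: the wider spool, and the tall round-headed pin at the block's right end. Both cameras agree within about 2 mm, and the sizes check out (rail 299 mm, block 70×209 mm).

```bash
cat >> h.py <<'E'
def go(target,ang=None,base=None):
    "target xyz world, ang deg of tool x; print units of drive from measured pose"
    s=ctrl.get_state(); R=Ro.from_rotvec(s['tool_rot']).as_matrix()
    p=s['position'] if base is None else np.array(base)
    d=R.T@(np.array(target)-p)/.3
    a=np.degrees(np.arctan2(R[1,0],R[0,0])); 
    sp=0 if ang is None else -(((ang-a+180)%360)-180)/180
    print('d',d.round(4),'spin',round(sp,4)); return d,sp
def st():
    s=ctrl.get_state(); R=Ro.from_rotvec(s['tool_rot']).as_matrix()
    print('t',round(s['time'],2),'p',s['position'].round(4),'xang',np.degrees(np.arctan2(R[1,0],R[0,0])).round(2),'tilt',R[:2,2].round(4),'F',s['ft_force'].round(1),'w',(s['grip_width']*87).round(1),'q',s['joint_positions'].round(2))
E
python3 - <<'E'
from h import *
for t in ([.43,-.42,.237],[.462,-.15,.237],[.462,.043,.2]): go(t,-2.4)
E
```

```text
d [-0.4594 -1.0516 -0.0041] spin -0.4087
d [-1.3067 -1.3732 -0.0027] spin -0.4087
d [-1.9306 -1.5291  0.1217] spin -0.4087
```

drive_tool(
  rows=[
    [[-0.06,-0.15,0,-0.04,0],[-0.14,-0.33,0,-0.09,0],[-0.22,-0.5,0,-0.14,0],[-0.3,-0.67,0,-0.19,0],[-0.38,-0.84,0,-0.24,0],[-0.44,-0.96,0,-0.29,0],[-0.46,-1.0,0,-0.34,0],[-0.46,-1.0,0,-0.38,0],[-0.46,-1.0,0,-0.41,0]],
  ],
)

```text
time: 1.23
position: [0.4152, -0.4236, 0.236]
tool_rot: [-3.141, 0.053, 0.001]
ft_force: [-0.1, 0.1, -0.3]
grip_width: 1.002
```

Run:
```python
from h import *
st()
for t in ([.45,-.2,.22],[.462,.043,.2]): go(t,-2.4)
```

```text
Traceback (most recent call last):
  File "h.py", line 27, in st
    print('t',round(s['time'],2),'p',s['position'].round(4),'xang',np.degrees(np.arctan2(R[1,0],R[0,0])).round(2),'tilt',R[:2,2].round(4),'F',s['ft_force'].round(1),'w',(s['grip_width']*87).round(1),'q',s['joint_positions'].round(2))
                                                                                                                                                                         ^^^^^^^^^^^^^^^^^^^^^^^^^^
AttributeError: 'float' object has no attribute 'round'
```

```bash
sed -i "s/(s\['grip_width'\]\*87).round(1)/round(float(s['grip_width'])*87,1)/" h.py
python3 - <<'E'
from h import *
st()
for t in ([.45,-.16,.22],[.462,.043,.2]): go(t,-2.4)
E
```

```text
t 1.23 p [ 0.4152 -0.4236  0.236 ] xang -1.94 tilt [-0.0008  0.0006] F [-0.1  0.1 -0.3] w 87.2 q [ 1.09  0.23 -0.4   1.59  0.09  1.35  0.65]
d [ 0.0864 -0.882   0.0537] spin 0.0026
d [ 0.1036 -1.5596  0.1208] spin 0.0026
```

drive_tool(
  rows=[
    [[0.02,-0.15,0,0,0],[0.04,-0.33,0.01,0,0],[0.06,-0.5,0.02,0,0],[0.07,-0.67,0.04,0,0],[0.08,-0.84,0.05,0,0],[0.09,-0.98,0.05,0,0],[0.09,-1.0,0.05,0,0]],
  ],
)

```text
time: 2.1
position: [0.4537, -0.1218, 0.2215]
tool_rot: [3.141, -0.051, -0.0]
ft_force: [-0.2, -0.5, 0.3]
grip_width: 0.998
```

Run:
```python
from h import *
st()
go([.462,.043,.12],-2.4)
```

```text
t 2.1 p [ 0.4537 -0.1218  0.2215] xang -1.84 tilt [-0.0001 -0.0002] F [-0.2 -0.5  0.3] w 86.8 q [ 0.86 -0.04 -0.63  1.88 -0.02  1.29  0.2 ]
d [ 0.01   -0.5501  0.3382] spin 0.0031
```

drive_tool(
  rows=[
    [[0.01,-0.15,0.05,0,0],[0.01,-0.32,0.13,0,0],[0.01,-0.46,0.23,0,0],[0.01,-0.55,0.34,0,0],[0.01,-0.55,0.34,0,0],[0.01,-0.55,0.34,0,0]],
  ],
)

```text
time: 2.85
position: [0.4633, 0.0379, 0.12]
tool_rot: [3.14, -0.062, 0.001]
ft_force: [1.5, -0.1, -0.8]
grip_width: 1.001
```

Run:
```python
from h import *
st()
go([.462,.043,.047],-2.4)
d=snap('scene','s1'); crop('s1',240,130,440,280,4,'c5')
```

```text
t 2.85 p [0.4633 0.0379 0.12  ] xang -2.27 tilt [ 0.0004 -0.0005] F [ 1.5 -0.1 -0.8] w 87.1 q [ 0.67  0.07 -0.83  2.01  0.06  1.08 -0.22]
d [-0.0052 -0.017   0.2433] spin 0.0007
```

View pics/c5.png

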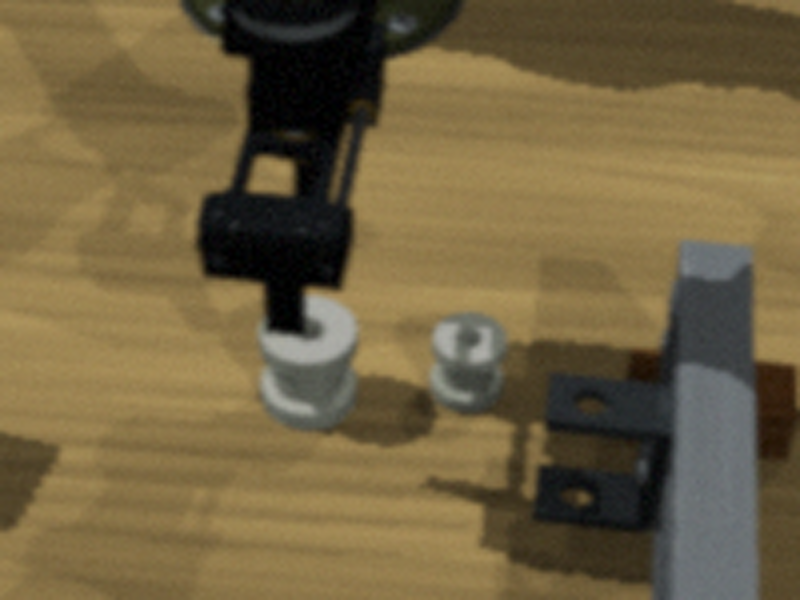

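drive_tool(
  rows=[
    [[-0.005,-0.017,0.03,0,0],[-0.005,-0.017,0.1,0,0],[-0.005,-0.017,0.18,0,0],[-0.005,-0.017,0.23,0,0],[-0.005,-0.017,0.243,0,0],[-0.005,-0.017,0.243,0,0],[-0.005,-0.017,0.243,0,60],[-0.005,-0.017,0.243,0,90],[-0.005,-0.017,0.243,0,130],[-0.005,-0.017,0.243,0,150],[-0.005,-0.017,0.243,0,150],[-0.005,-0.017,0.243,0,150]],
  ],
  grip_force=25,
)

```text
time: 4.4
position: [0.4615, 0.0446, 0.0468]
tool_rot: [3.141, -0.06, 0.0]
ft_force: [-1.8, -0.7, 4.6]
grip_width: 0.689
```

Run:
```python
from h import *
st()
```

```text
t 4.4 p [0.4615 0.0446 0.0468] xang -2.18 tilt [ 0.0001 -0.0003] F [-1.8 -0.7  4.6] w 59.9 q [ 0.62  0.2  -0.82  2.08  0.18  0.93 -0.34]
```

drive_tool(
  rows=[
    [[0,0,-0.02,0,150],[0,0,-0.06,0,150],[0,0,-0.12,0,150],[0,0,-0.17,0,150],[0.06,-0.02,-0.17,0,150],[0.14,-0.05,-0.17,0,150],[0.22,-0.09,-0.17,0,150],[0.28,-0.13,-0.17,0,150],[0.33,-0.17,-0.17,0,150],[0.34,-0.2,-0.17,0,150],[0.34,-0.2,-0.17,0,150],[0.34,-0.2,-0.17,0,150]],
  ],
)

```text
time: 5.9
position: [0.5651, 0.1, 0.0977]
tool_rot: [3.14, -0.06, -0.001]
ft_force: [-0.4, -0.4, -2.3]
grip_width: 0.686
```

Run:
```python
from h import *
st()
d=snap('scene','s2'); crop('s2',280,150,460,285,4,'c6')
d=snap('top','t2'); crop('t2',205,170,385,305,4,'c7')
```

```text
t 5.9 p [0.5651 0.1    0.0977] xang -2.18 tilt [-0.0004 -0.0011] F [-0.4 -0.4 -2.3] w 59.7 q [ 0.46  0.38 -0.81  1.78  0.31  1.11 -0.49]
```

View pics/c6.png

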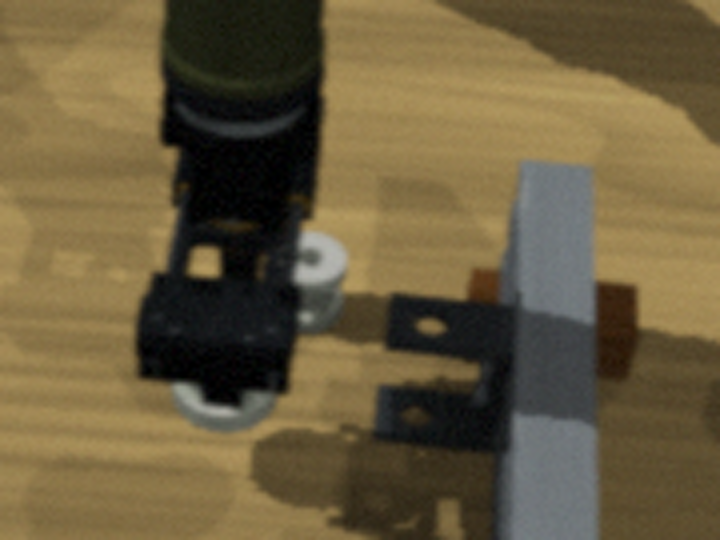

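View pics/c7.png

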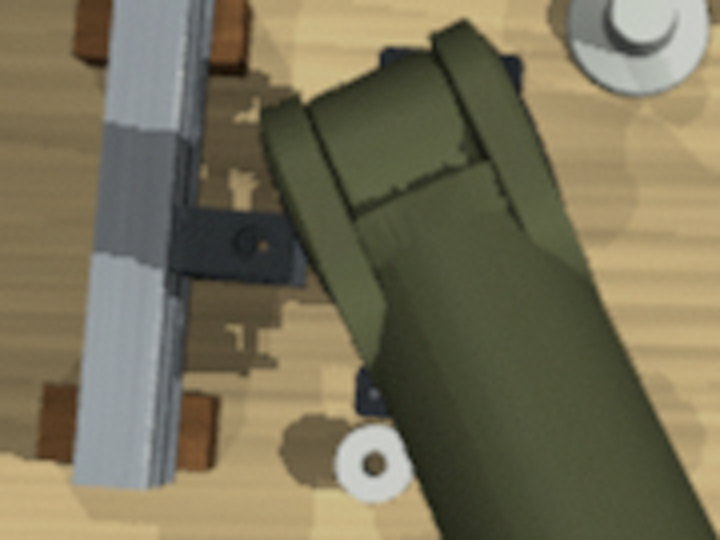

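Run:
```python
from h import *
d=np.load('pics/s2.npz')
th=np.linspace(0,2*np.pi,721)
for y in (.096,.0985,.101):
    P=[]
    for z in(.0509,.0669): P+=[proj(d,[.565+.03*np.cos(a),y+.03*np.sin(a),z]) for a in th]
    P=np.array(P); c=(P-[280,150]+.5)*4-.5; print(y,c[:,0].min(),c[:,0].max(),c[:,1].max())
```

```text
0.096 169.05839849437734 276.4084860317107 436.2618765548184
0.0985 173.45329476332745 280.8820501529417 436.6321036233271
0.101 177.84566707088493 285.35751721497445 437.0024893615314
```

Run:
```python
from h import *
go([.5646,.2085,.0977],-2.4)
```

```text
d [-0.0161 -0.3617 -0.0004] spin 0.001
```

drive_tool(
  rows=[
    [[-0.016,-0.05,0,0,150],[-0.016,-0.1,0,0,150],[-0.016,-0.14,0,0,150],[-0.016,-0.18,0,0,150],[-0.016,-0.22,0,0,150],[-0.016,-0.26,0,0,150],[-0.016,-0.3,0,0,150],[-0.016,-0.33,0,0,150],[-0.016,-0.35,0,0,150],[-0.016,-0.362,0,0,150],[-0.016,-0.362,0,0,150],[-0.016,-0.362,0,0,150]],
  ],
)

```text
time: 7.5
position: [0.565, 0.2089, 0.0975]
tool_rot: [3.141, -0.061, -0.0]
ft_force: [-0.7, -1.4, -1.6]
grip_width: 0.686
```

Run:
```python
from h import *
st(); go([.5646,.2085,.0948],-2.4)
d=snap('scene','s3'); crop('s3',300,150,480,285,4,'c8')
```

```text
t 7.5 p [0.565  0.2089 0.0975] xang -2.21 tilt [-0.0001 -0.0005] F [-0.7 -1.4 -1.6] w 59.7 q [ 0.26  0.45 -0.82  1.71  0.36  1.14 -0.7 ]
d [-0.0014  0.0014  0.0092] spin 0.0011
```

View pics/c8.png

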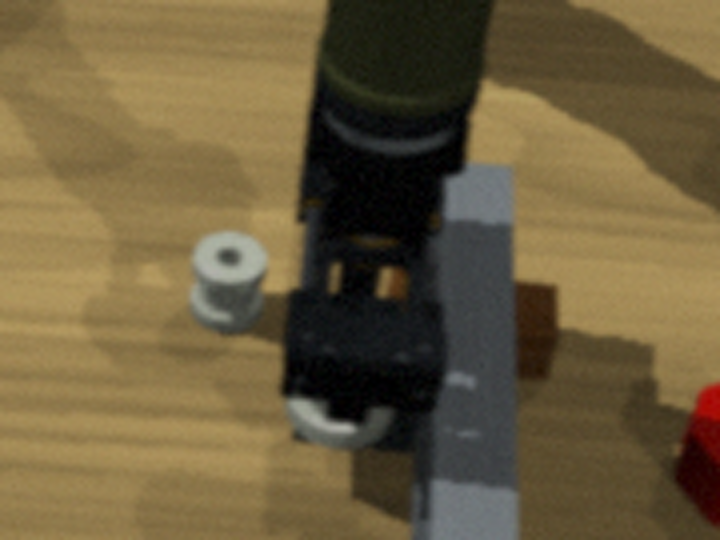

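drive_tool(
  rows=[
    [[0,0.001,0.004,0,150],[0,0.001,0.007,0,150],[0,0.001,0.01,0,150],[0,0.001,0.011,0,150],[0,0.001,0.011,0,150],[0,0.001,0.011,0,135],[0,0.001,0.011,0,120],[0,0.001,0.011,0,90],[0,0.001,0.011,0,30],[0,0.001,0.011,0,0],[0,0.001,0.011,0,0]],
  ],
)

```text
time: 8.93
position: [0.565, 0.2093, 0.0941]
tool_rot: [-3.141, 0.059, -0.0]
ft_force: [-0.7, 0.7, -0.6]
grip_width: 0.935
```

Run:
```python
from h import *
st()
```

```text
t 8.93 p [0.565  0.2093 0.0941] xang -2.17 tilt [0.0001 0.0003] F [-0.7  0.7 -0.6] w 81.4 q [ 0.26  0.45 -0.82  1.71  0.36  1.13 -0.7 ]
```

drive_tool(
  rows=[
    [[0,0,-0.03,0,0],[0,0,-0.12,0,0],[0,0,-0.26,0,0],[0,0,-0.4,0,0],[0,0.05,-0.48,0,0],[0,0.15,-0.5,0,0],[0,0.3,-0.5,0,0],[0,0.48,-0.5,0,0],[0,0.66,-0.5,0,0],[0,0.84,-0.5,0,0],[0,0.97,-0.5,0,0],[0,1.0,-0.5,0,0]],
  ],
)

```text
time: 10.42
position: [0.5533, -0.0943, 0.2447]
tool_rot: [3.14, -0.068, 0.0]
ft_force: [0.1, 0.2, 0.3]
grip_width: 1.001
```

Run:
```python
from h import *
st()
go([.5058,-.341,.25])
d=snap('scene','s4'); crop('s4',320,150,480,270,5,'c9')
d=snap('top','t4'); crop('t4',205,170,365,290,5,'c10')
```

```text
t 10.43 p [ 0.5533 -0.0943  0.2447] xang -2.48 tilt [ 0.0003 -0.0012] F [0.1 0.2 0.3] w 87.0 q [ 0.77  0.19 -0.74  1.64  0.13  1.36 -0.02]
d [-0.1226  0.8285 -0.0169] spin 0
```

View pics/c9.png

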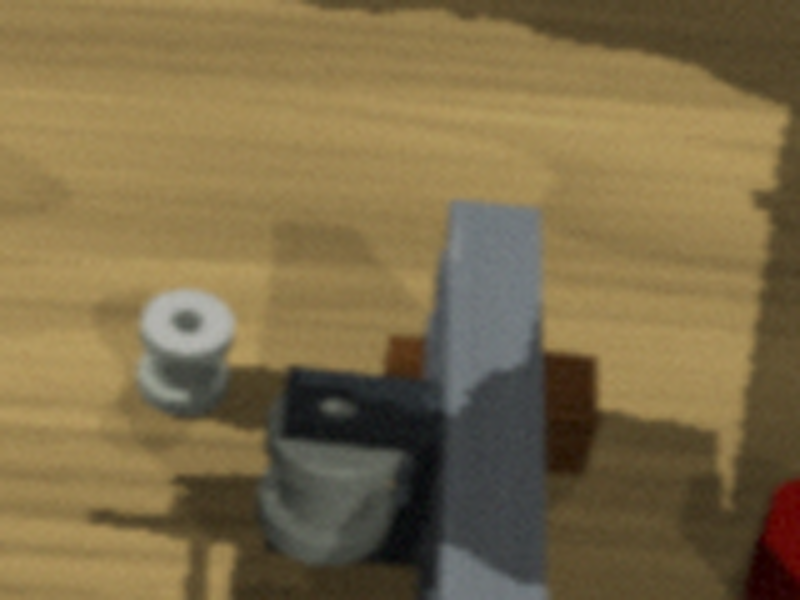

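View pics/c10.png

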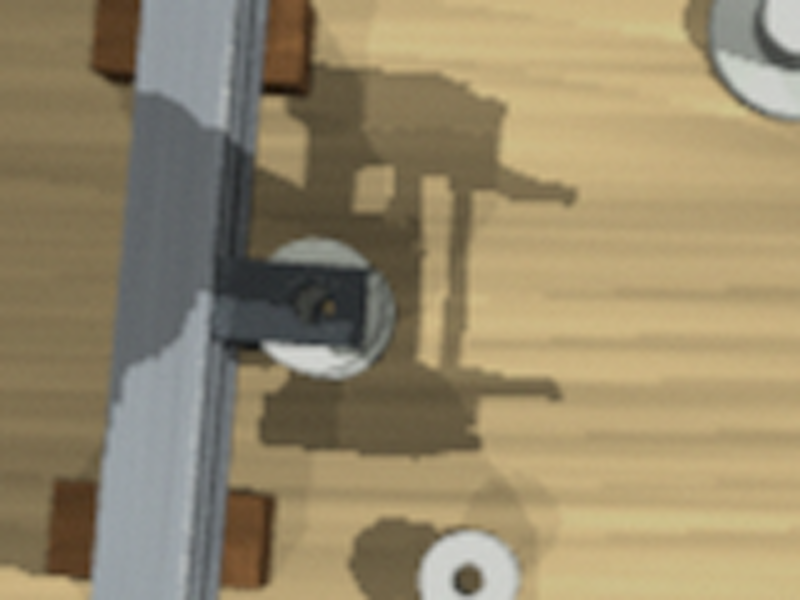

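```bash
python3 - <<'E'
from h import *
T=np.load('pics/t4.npz');S=np.load('pics/s4.npz')
th=np.linspace(0,2*np.pi,721); C=np.c_[np.cos(th),np.sin(th)]
for y in (.2065,):
  x=.5645
  for r,z in((.03,.108),(.00875,.122),(.00875,.056-.008),(.01,.108)):
    P=np.array([proj(T,[x+r*a,y+r*b,z]) for a,b in C]); c=(P-[205,170]+.5)*5-.5; print(r,z,c.min(0).round(),c.max(0).round())
  for r,z in((.03,.048),(.03,.108),(.00875,.122)):
    P=np.array([proj(S,[x+r*a,y+r*b,z]) for a,b in C]); c=(P-[320,150]+.5)*5-.5; print('S',r,z,c.min(0).round(),c.max(0).round())
E
python3 - <<'E'
import cv2
im=cv2.imread('pics/t4.png')[205:260,240:295]; im=cv2.convertScaleAbs(im,alpha=1.8)
cv2.imwrite('pics/c11.png',cv2.resize(im,None,fx=10,fy=10,interpolation=cv2.INTER_CUBIC))
E
```

```text
0.03 0.108 [252. 239.] [387. 374.]
0.00875 0.122 [295. 283.] [335. 323.]
0.00875 0.048 [318. 298.] [355. 335.]
0.01 0.108 [297. 284.] [342. 329.]
S 0.03 0.048 [256. 468.] [390. 569.]
S 0.03 0.108 [267. 377.] [408. 479.]
S 0.00875 0.122 [320. 389.] [361. 419.]
```

View pics/c11.png

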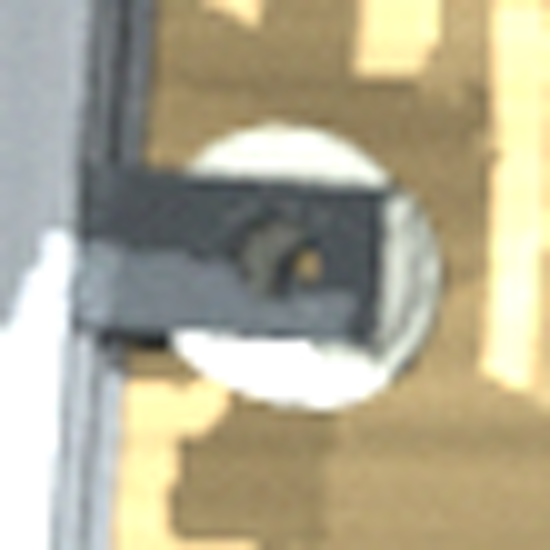

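drive_tool(
  rows=[
    [[-0.02,0.12,0,0,0],[-0.04,0.28,0,0,0],[-0.07,0.45,0,0,0],[-0.1,0.62,0,0,0],[-0.12,0.77,0,0,0],[-0.123,0.828,0.0,0,0],[-0.123,0.828,0.0,0,0],[-0.123,0.828,0.0,0,0]],
  ],
)

```text
time: 11.52
position: [0.5088, -0.3342, 0.2446]
tool_rot: [-3.14, 0.053, -0.001]
ft_force: [-0.5, 0.9, 0.5]
grip_width: 0.998
```

Run:
```python
from h import *
st()
go([.5056,-.341,.134],-2.4)
d=snap('scene','s5'); crop('s5',60,100,260,250,4,'c12')
```

```text
t 11.53 p [ 0.5088 -0.3342  0.2446] xang -1.93 tilt [0.0008 0.0013] F [-0.5  0.9  0.5] w 86.8 q [ 1.02  0.28 -0.59  1.53  0.15  1.38  0.39]
d [-0.0101  0.0236  0.3687] spin 0.0026
```

View pics/c12.png

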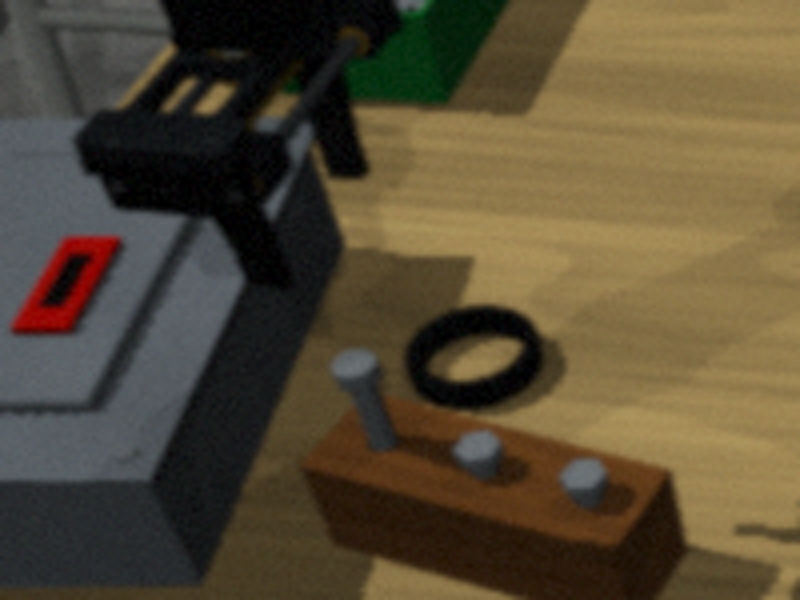

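Run:
```python
from h import *
T=np.load('pics/top0.npz');S=np.load('pics/scene0.npz')
print(tri(T,(578,391),S,(138,131)), tri(T,(556,238),S,(100,218)))
```

```text
[ 0.23346957 -0.48320487  0.10259433] [ 0.56777342 -0.44091801  0.09371104]
```

drive_tool(
  rows=[
    [[-0.01,0.024,0.04,0.003,0],[-0.01,0.024,0.14,0.003,0],[-0.01,0.024,0.25,0.003,0],[-0.01,0.024,0.34,0.003,0],[-0.01,0.024,0.369,0.003,0],[-0.01,0.024,0.369,0.003,0],[-0.01,0.024,0.369,0.003,0]],
  ],
)

```text
time: 12.45
position: [0.5048, -0.3449, 0.1349]
tool_rot: [3.139, -0.074, 0.003]
ft_force: [0.2, -0.0, -0.4]
grip_width: 1.004
```

Run:
```python
from h import *
st()
go([.5056,-.341,.134],-2.4)
d=snap('scene','s6'); crop('s6',90,130,250,250,5,'c13')
d=snap('top','t6'); crop('t6',440,190,600,310,5,'c14')
```

```text
t 12.45 p [ 0.5048 -0.3449  0.1349] xang -2.71 tilt [ 0.0017 -0.0014] F [ 0.2 -0.  -0.4] w 87.3 q [ 1.02  0.36 -0.56  1.66  0.21  1.18  0.36]
d [ 0.0021 -0.0132  0.0031] spin -0.0017
```

View pics/c13.png

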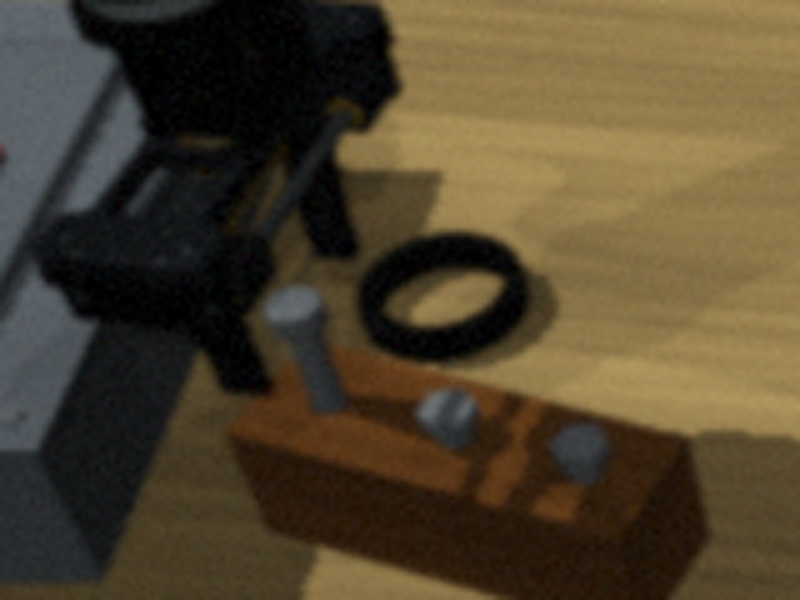

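View pics/c14.png

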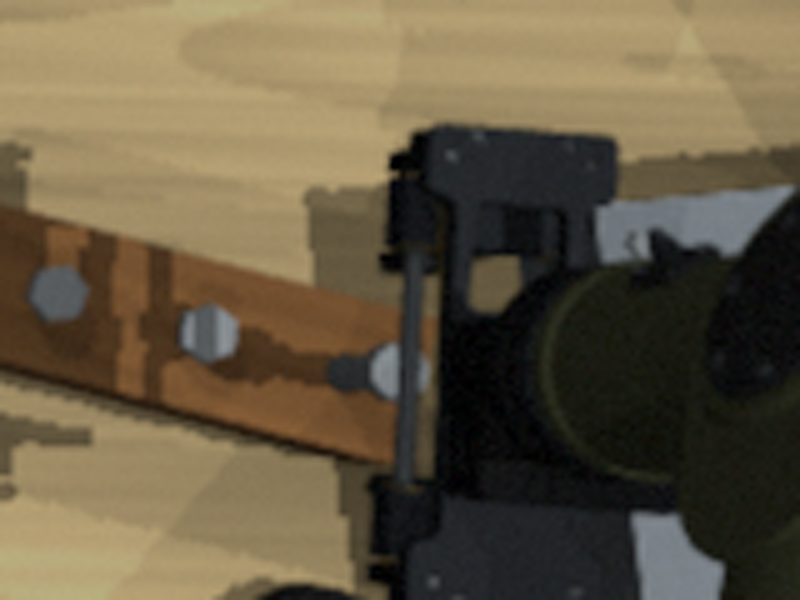

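drive_tool(
  rows=[
    [[0,0,0,0,0],[0,0,0,0,0]],
  ],
)

```text
time: 12.8
position: [0.5041, -0.3447, 0.134]
tool_rot: [3.14, -0.074, 0.001]
ft_force: [-0.1, -0.2, -0.1]
grip_width: 0.995
```

Run:
```python
from h import *
st()
go([.5056,-.341,.134],-2.4)
S=np.load('pics/s6.npz'); p=ctrl.get_state()['position']
for X in (p,[.5055,-.3412,.132]): print((proj(S,X)-[90,130])*5)
for s in(-1,1): print((proj(S,[p[0]+s*.0435,p[1],p[2]-.014])-[90,130])*5)
```

```text
t 12.8 p [ 0.5041 -0.3447  0.134 ] xang -2.72 tilt [ 0.0004 -0.0005] F [-0.1 -0.2 -0.1] w 86.6 q [ 1.02  0.36 -0.56  1.66  0.21  1.18  0.36]
d [ 0.0043 -0.0126  0.0001] spin -0.0018
[286.82153874 297.88092829]
[294.30854899 303.72256543]
[329.49379047 260.44524177]
[259.82895208 384.62100382]
```

Settled now. I'll correct by 4 mm, then grip the head with the fingertips.

drive_tool(
  rows=[
    [[0.004,-0.012,0,-0.002,0],[0.004,-0.012,0,-0.002,0],[0.004,-0.012,0,-0.002,100],[0.004,-0.012,0,-0.002,150],[0.004,-0.012,0,-0.002,200],[0.004,-0.012,0,-0.002,230],[0.004,-0.012,0,-0.002,255],[0.004,-0.012,0,-0.002,255],[0.004,-0.012,0,-0.002,255],[0.004,-0.012,0,-0.002,255],[0.004,-0.012,0,-0.002,255]],
  ],
  grip_force=40,
)

```text
time: 14.18
position: [0.5054, -0.341, 0.1336]
tool_rot: [3.141, -0.065, -0.0]
ft_force: [0.3, -0.2, -0.8]
grip_width: 0.286
```

Run:
```python
from h import *
st()
```

```text
t 14.18 p [ 0.5054 -0.341   0.1336] xang -2.35 tilt [-0.     -0.0001] F [ 0.3 -0.2 -0.8] w 24.9 q [ 1.01  0.36 -0.57  1.67  0.21  1.18  0.36]
```

drive_tool(
  rows=[
    [[0,0,-0.02,0,255],[0,0,-0.06,0,255],[0,0,-0.12,0,255],[0,0,-0.19,0,255],[0,0,-0.26,0,255],[0,0,-0.33,0,255],[0,0,-0.4,0,255],[0,0,-0.44,0,255],[0,0,-0.46,0,255],[0,0,-0.46,0,255]],
  ],
)

```text
time: 15.42
position: [0.5054, -0.341, 0.2717]
tool_rot: [3.141, -0.064, 0.0]
ft_force: [-0.4, 0.8, -2.6]
grip_width: 0.286
```

Run:
```python
from h import *
st()
go([.56,-.02,.27],-2.4); go([.5645,.2065,.27],-2.4)
d=snap('scene','s7'); crop('s7',70,70,230,190,5,'c15')
```

```text
t 15.43 p [ 0.5054 -0.341   0.2717] xang -2.35 tilt [ 0.     -0.0002] F [-0.4  0.8 -2.6] w 24.9 q [ 1.03  0.27 -0.58  1.49  0.15  1.43  0.4 ]
d [ 0.1381 -1.0766  0.0056] spin 0.0003
d [ 0.1221 -1.8316  0.0054] spin 0.0003
```

View pics/c15.png

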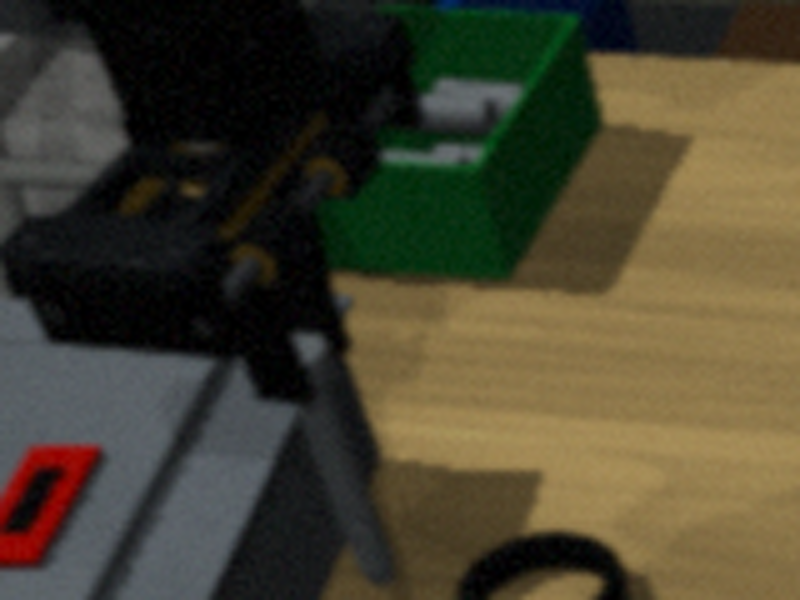

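drive_tool(
  rows=[
    [[0.01,-0.03,0,0,255],[0.02,-0.1,0,0,255],[0.03,-0.2,0,0,255],[0.05,-0.32,0,0,255],[0.07,-0.45,0,0,255],[0.09,-0.58,0,0,255],[0.11,-0.7,0,0,255],[0.12,-0.82,0,0,255],[0.12,-0.92,0,0,255],[0.12,-0.98,0,0,255],[0.12,-1.0,0,0,255],[0.12,-1.0,0,0,255]],
  ],
)

```text
time: 16.98
position: [0.5536, -0.0432, 0.2715]
tool_rot: [3.14, -0.065, -0.0]
ft_force: [0.6, -0.4, -2.4]
grip_width: 0.285
```

Run:
```python
from h import *
st()
go([.5645,.2065,.27],-2.4)
```

```text
t 16.98 p [ 0.5536 -0.0432  0.2715] xang -2.37 tilt [-0.0002 -0.0006] F [ 0.6 -0.4 -2.4] w 24.8 q [ 0.72  0.17 -0.77  1.62  0.12  1.41 -0.1 ]
d [ 0.0019 -0.8332  0.0046] spin 0.0001
```

drive_tool(
  rows=[
    [[0,-0.03,0,0,255],[0,-0.1,0,0,255],[0,-0.2,0,0,255],[0,-0.32,0,0,255],[0,-0.44,0,0,255],[0,-0.56,0,0,255],[0,-0.67,0,0,255],[0,-0.76,0,0,255],[0,-0.81,0,0,255],[0.002,-0.832,0,0,255],[0.002,-0.832,0,0,255],[0.002,-0.832,0,0,255],[0.002,-0.832,0,0,255]],
  ],
)

```text
time: 18.6
position: [0.5648, 0.2055, 0.2716]
tool_rot: [3.14, -0.067, 0.0]
ft_force: [-0.2, 0.7, -2.3]
grip_width: 0.288
```

Run:
```python
from h import *
st()
go([.5645,.2065,.27],-2.4)
d=snap('scene','s8'); crop('s8',330,110,450,250,5,'c16')
p=ctrl.get_state()['position']
for z in (.2717-.1336,.2717-.1336+.01,.2717-.1336+.07): print(z,((proj(d,[p[0],p[1],z])-[330,110]+.5)*5-.5).round(1))
```

```text
t 18.6 p [0.5648 0.2055 0.2716] xang -2.45 tilt [ 0.0001 -0.0006] F [-0.2  0.7 -2.3] w 25.0 q [ 0.33  0.31 -0.89  1.5   0.25  1.44 -0.62]
d [-0.0012 -0.0033  0.0054] spin -0.0003
0.1381 [293.2 577.9]
0.1481 [295.8 561. ]
0.2081 [312.9 454.1]
```

View pics/c16.png

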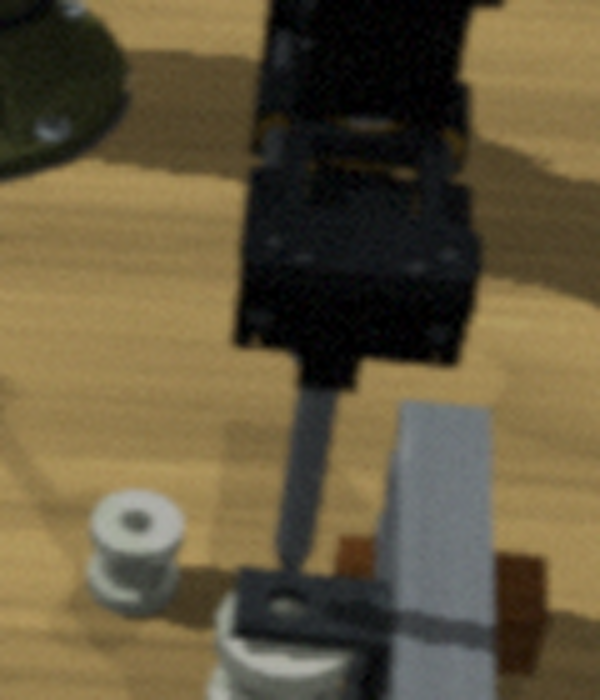

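Run:
```python
from h import *
S=np.load('pics/s8.npz')
im=cv2.convertScaleAbs(S['img'][200:250,365:425],alpha=3.5); cv2.imwrite('pics/c17.png',cv2.resize(im,None,fx=12,fy=12,interpolation=cv2.INTER_CUBIC))
th=np.linspace(0,2*np.pi,361)
x,y=.5648,.2055
for r,z in((.0055,.138),(.008,.148),(.00875,.122)):
    P=np.array([proj(S,[x+r*np.cos(a),y+r*np.sin(a),z]) for a in th]); c=(P-[365,200]+.5)*12-.5; print(r,z,c.min(0).round(),c.max(0).round())
d=snap('top','t8')
```

```text
0.0055 0.138 [251. 286.] [315. 331.]
0.008 0.148 [243. 235.] [336. 301.]
0.00875 0.122 [223. 336.] [323. 407.]
```

View pics/c17.png

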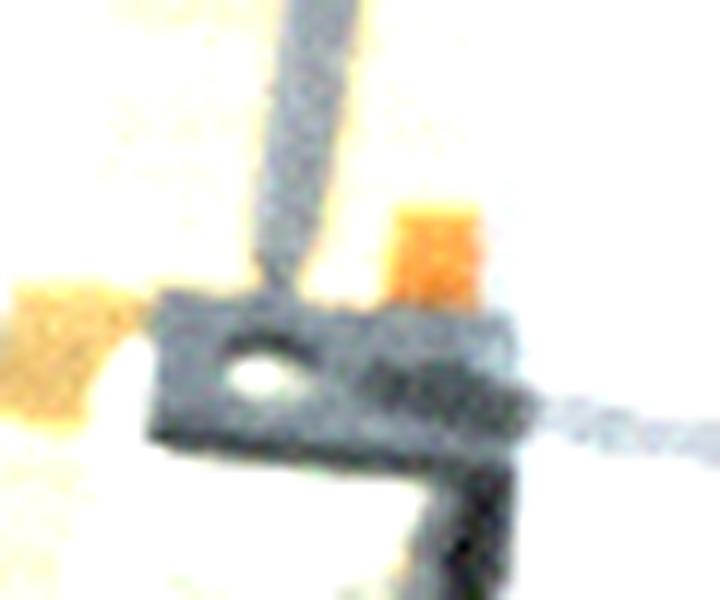

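Run:
```python
from h import *
crop('t8',205,170,365,290,5,'c18')
```

```text
(no output)
```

View pics/c18.png

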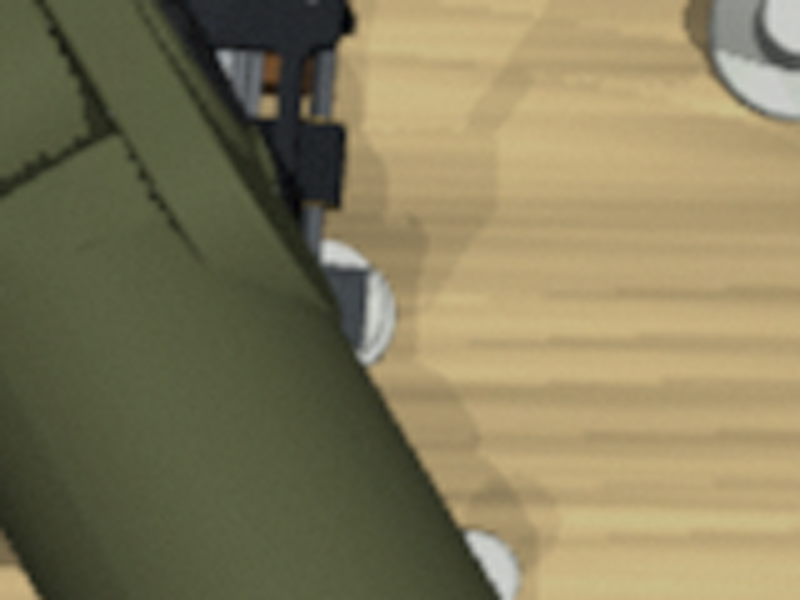

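drive_tool(
  rows=[
    [[-0.001,-0.003,0.01,0,255],[-0.001,-0.003,0.025,0,255],[-0.001,-0.003,0.038,0,255],[-0.001,-0.003,0.046,0,255],[-0.001,-0.003,0.052,0,255],[-0.001,-0.003,0.056,0,255],[-0.001,-0.003,0.059,0,255],[-0.001,-0.003,0.059,0,255]],
  ],
)

```text
time: 19.7
position: [0.5642, 0.2075, 0.2539]
tool_rot: [3.141, -0.065, -0.0]
ft_force: [0.5, -0.1, -2.1]
grip_width: 0.283
```

Run:
```python
from h import *
st()
d=snap('scene','s9')
im=cv2.convertScaleAbs(d['img'][200:250,365:425],alpha=2.5); cv2.imwrite('pics/c19.png',cv2.resize(im,None,fx=12,fy=12,interpolation=cv2.INTER_CUBIC))
```

```text
t 19.7 p [0.5642 0.2075 0.2539] xang -2.36 tilt [-0.0001 -0.0001] F [ 0.5 -0.1 -2.1] w 24.6 q [ 0.32  0.32 -0.89  1.53  0.25  1.41 -0.62]
```

View pics/c19.png

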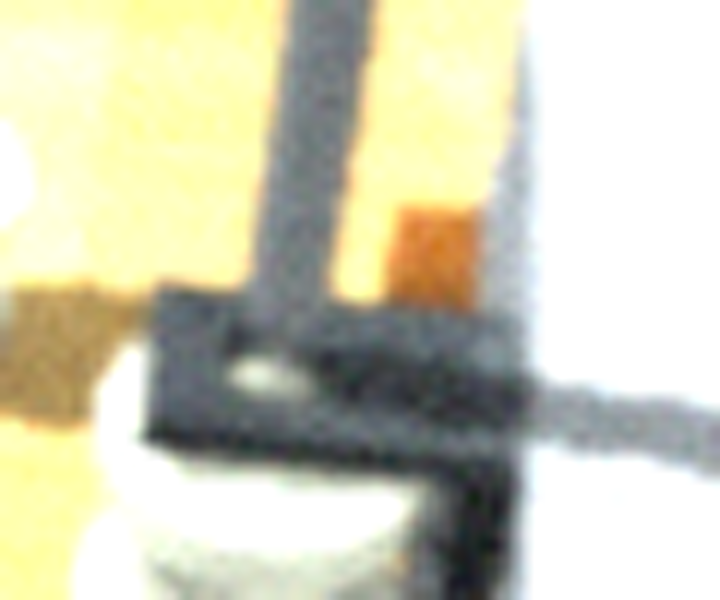

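Run:
```python
from h import *
S=np.load('pics/s9.npz')
th=np.linspace(0,2*np.pi,361)
x,y=.5642,.2075
for r,z in((.0055,.1283),(.008,.1383),(.008,.16),(.008,.19),(.00875,.122)):
    P=np.array([proj(S,[x+r*np.cos(a),y+r*np.sin(a),z]) for a in th]); c=(P-[365,200]+.5)*12-.5; print(r,z,c.min(0).round(),c.max(0).round(),c.mean(0).round())
im=cv2.convertScaleAbs(S['img'][200:250,365:425],alpha=3.5); g=im[:,:,1]
print(S['img'][210:236,380:400,1])
```

```text
0.0055 0.1283 [257. 323.] [320. 368.] [288. 345.]
0.008 0.1383 [249. 273.] [341. 338.] [295. 305.]
0.008 0.16 [262. 184.] [356. 250.] [309. 217.]
0.008 0.19 [281.  57.] [378. 122.] [329.  89.]
0.00875 0.122 [234. 334.] [334. 406.] [284. 370.]
[[114 115 114 116 111 110 102  80  62  53  50  50  50  54  65  87 110 113
  116 112]
 [117 114 113 114 115 111  99  74  61  53  48  51  48  54  69  94 114 112
  116 113]
 [123 124 123 122 119 120 102  73  56  56  49  50  53  54  76 107 118 121
  119 120]
 [125 122 122 124 125 117 100  73  59  51  48  50  49  58  88 116 120 125
  122 123]
 [114 117 118 119 118 109  95  67  58  51  49  51  53  57  87 115 124 119
  121 123]
 [117 114 113 117 114 107  86  62  55  52  52  49  50  58  86 113 118 115
  118 120]
 [124 120 125 121 123 105  81  63  55  51  51  52  56  70  93 111 119 114
  105 106]
 [124 123 124 126 120 103  79  58  56  56  51  50  57  77 103 117 120 104
   82  75]
 [123 118 122 123 115  98  74  57  54  49  47  50  54  78 106 120 120  99
   71  57]
 [123 121 125 122 114  97  69  57  52  46  50  46  56  85 109 117 115  94
   64  52]
 [125 1
[... 653 characters left out ...]
  46  41
   42  46]
 [ 45  43  42  37  26  30  38  44  43  43  41  41  42  44  40  40  40  38
   41  46]
 [ 45  40  42  35  31  46  52  53  52  39  34  30  23  28  30  29  28  31
   35  39]
 [ 44  44  46  44  58  80  86  77  63  50  40  27  19  27  28  26  24  26
   27  29]
 [ 43  40  46  49  70  88  95  87  75  69  54  36  27  26  25  21  25  28
   25  26]
 [ 44  40  40  43  49  64  74  71  71  66  58  43  31  25  17  26  26  25
   21  24]
 [ 38  39  40  40  43  44  48  51  51  54  48  42  39  31  26  30  29  27
   23  20]
 [ 37  34  37  40  39  41  41  42  42  48  45  49  45  39  41  37  38  35
   33  33]
 [ 32  30  30  33  33  41  35  36  37  45  44  39  41  48  47  43  41  45
   45  36]]
```

drive_tool(
  rows=[
    [[0,0.004,0.0,0,255],[0,0.004,0.01,0,255],[0,0.004,0.02,0,255],[0,0.004,0.028,0,255],[0,0.004,0.034,0,255],[0,0.004,0.04,0,255],[0,0.004,0.04,0,255]],
  ],
)

```text
time: 20.62
position: [0.5641, 0.2063, 0.2418]
tool_rot: [3.141, -0.064, -0.0]
ft_force: [-0.8, -0.1, -1.8]
grip_width: 0.285
```

Run:
```python
from h import *
st()
d=snap('scene','s10')
im=cv2.convertScaleAbs(d['img'][200:250,365:425],alpha=2.5); cv2.imwrite('pics/c20.png',cv2.resize(im,None,fx=12,fy=12,interpolation=cv2.INTER_CUBIC))
```

```text
t 20.62 p [0.5641 0.2063 0.2418] xang -2.35 tilt [-0.0002 -0.0001] F [-0.8 -0.1 -1.8] w 24.8 q [ 0.33  0.33 -0.89  1.55  0.26  1.39 -0.63]
```

View pics/c20.png

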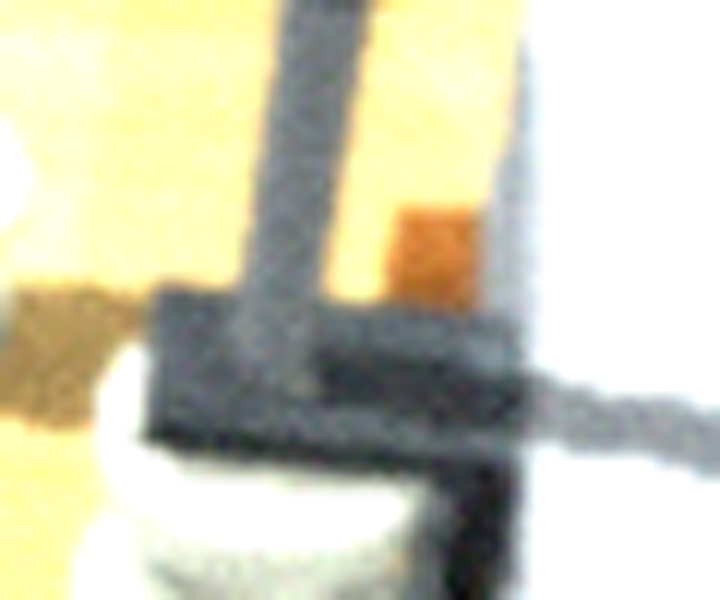

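drive_tool(
  rows=[
    [[0,0,0.008,0,255],[0,0,0.016,0,255],[0,0,0.024,0,255],[0,0,0.032,0,255],[0,0,0.032,0,255]],
  ],
)

```text
time: 21.3
position: [0.5641, 0.2063, 0.232]
tool_rot: [3.141, -0.065, -0.001]
ft_force: [0.9, -0.5, -2.5]
grip_width: 0.286
```

Run:
```python
from h import *
st()
```

```text
t 21.3 p [0.5641 0.2063 0.232 ] xang -2.35 tilt [-0.0005 -0.0002] F [ 0.9 -0.5 -2.5] w 24.9 q [ 0.32  0.33 -0.89  1.56  0.26  1.37 -0.63]
```

drive_tool(
  rows=[
    [[0,0,0.01,0,255],[0,0,0.02,0,255],[0,0,0.03,0,255],[0,0,0.04,0,255],[0,0,0.05,0,255],[0,0,0.05,0,255]],
  ],
)

```text
time: 22.05
position: [0.564, 0.2062, 0.217]
tool_rot: [3.141, -0.064, -0.001]
ft_force: [-0.0, 0.1, -2.0]
grip_width: 0.289
```

Run:
```python
from h import *
st()
```

```text
t 22.05 p [0.564  0.2062 0.217 ] xang -2.35 tilt [-0.0005 -0.0003] F [-0.   0.1 -2. ] w 25.2 q [ 0.32  0.34 -0.88  1.58  0.27  1.34 -0.64]
```

Tip is at z 0.091, inside the bore, with no side force.

drive_tool(
  rows=[
    [[0,0,0.012,0,255],[0,0,0.026,0,255],[0,0,0.042,0,255],[0,0,0.058,0,255],[0,0,0.074,0,255],[0,0,0.09,0,255],[0,0,0.1,0,255],[0,0,0.11,0,255],[0,0,0.11,0,255]],
  ],
)

```text
time: 23.18
position: [0.5641, 0.2063, 0.1841]
tool_rot: [3.141, -0.064, -0.001]
ft_force: [0.3, -0.1, -1.4]
grip_width: 0.289
```

Run:
```python
from h import *
st()
```

```text
t 23.18 p [0.5641 0.2063 0.1841] xang -2.35 tilt [-0.0003 -0.0001] F [ 0.3 -0.1 -1.4] w 25.1 q [ 0.31  0.37 -0.87  1.62  0.29  1.29 -0.65]
```

drive_tool(
  rows=[
    [[0,0,0.01,0,255],[0,0,0.02,0,255],[0,0,0.028,0,255],[0,0,0.036,0,255],[0,0,0.044,0,255],[0,0,0.052,0,255],[0,0,0.052,0,255]],
  ],
)

```text
time: 24.05
position: [0.5641, 0.2063, 0.1684]
tool_rot: [3.141, -0.065, -0.001]
ft_force: [-0.3, 1.1, -3.1]
grip_width: 0.284
```

Run:
```python
from h import *
st()
```

```text
t 24.05 p [0.5641 0.2063 0.1684] xang -2.36 tilt [-0.0003 -0.0001] F [-0.3  1.1 -3.1] w 24.7 q [ 0.31  0.38 -0.87  1.64  0.3   1.26 -0.66]
```

drive_tool(
  rows=[
    [[0,0,0.01,0,255],[0,0,0.02,0,255],[0,0,0.028,0,255],[0,0,0.036,0,255],[0,0,0.044,0,255],[0,0,0.052,0,255],[0,0,0.06,0,255],[0,0,0.066,0,255],[0,0,0.066,0,255]],
  ],
  grip_force=60,
)

```text
time: 25.18
position: [0.5642, 0.2068, 0.1492]
tool_rot: [-3.141, 0.064, -0.001]
ft_force: [-1.2, 1.0, 1.4]
grip_width: 0.278
```

Run:
```python
from h import *
st()
```

```text
t 25.18 p [0.5642 0.2068 0.1492] xang -2.33 tilt [0.0004 0.0003] F [-1.2  1.   1.4] w 24.2 q [ 0.3   0.4  -0.86  1.66  0.32  1.23 -0.67]
```

drive_tool(
  rows=[
    [[0,0,0.008,0,255],[0,0,0.016,0,255],[0,0,0.024,0,255],[0,0,0.03,0,255],[0,0,0.036,0,255],[0,0,0.036,0,255],[0,0,0.036,0,255]],
  ],
)

```text
time: 26.05
position: [0.5643, 0.2066, 0.1383]
tool_rot: [-3.141, 0.064, -0.001]
ft_force: [-1.4, 1.8, 3.4]
grip_width: 0.278
```

Run:
```python
from h import *
st()
```

```text
t 26.05 p [0.5643 0.2066 0.1383] xang -2.34 tilt [0.0004 0.0003] F [-1.4  1.8  3.4] w 24.2 q [ 0.3   0.41 -0.86  1.68  0.33  1.21 -0.68]
```

drive_tool(
  rows=[
    [[0,0,0.003,0,255],[0,0,0.006,0,255],[0,0,0.006,0,255]],
  ],
)

```text
time: 26.42
position: [0.5643, 0.2066, 0.1375]
tool_rot: [3.141, -0.065, 0.001]
ft_force: [-4.6, -0.1, 9.7]
grip_width: 0.278
```

Run:
```python
from h import *
st()
```

```text
t 26.43 p [0.5643 0.2066 0.1375] xang -2.36 tilt [ 0.0005 -0.0002] F [-4.6 -0.1  9.7] w 24.2 q [ 0.3   0.41 -0.86  1.68  0.33  1.21 -0.68]
```

drive_tool(
  rows=[
    [[0,0,0.004,0,255],[0,0,0.004,0,255],[0,0,0.004,0,255]],
  ],
)

```text
time: 26.8
position: [0.5643, 0.2066, 0.1375]
tool_rot: [3.14, -0.065, 0.001]
ft_force: [-6.2, -1.5, 16.8]
grip_width: 0.278
```

Run:
```python
from h import *
st()
```

```text
t 26.8 p [0.5643 0.2066 0.1375] xang -2.36 tilt [ 0.0009 -0.0008] F [-6.2 -1.5 16.8] w 24.2 q [ 0.3   0.41 -0.86  1.68  0.33  1.21 -0.68]
```

drive_tool(
  rows=[
    [[0,0,0.005,0,255],[0,0,0.005,0,255],[0,0,-0.003,0,255],[0,0,-0.003,0,200],[0,0,-0.003,0,150],[0,0,-0.003,0,60],[0,0,-0.003,0,0],[0,0,-0.003,0,0],[0,0,-0.003,0,0],[0,0,-0.1,0,0],[0,0,-0.2,0,0],[0,0,-0.25,0,0],[0,0,-0.25,0,0]],
  ],
)

```text
time: 28.42
position: [0.5645, 0.2066, 0.2107]
tool_rot: [-3.141, 0.064, -0.002]
ft_force: [-0.1, 0.6, -0.1]
grip_width: 1.0
```

Run:
```python
from h import *
st()
d=snap('scene','s11'); crop('s11',330,150,450,250,6,'c21')
```

```text
t 28.43 p [0.5645 0.2066 0.2107] xang -2.35 tilt [0.0014 0.0002] F [-0.1  0.6 -0.1] w 87.0 q [ 0.32  0.35 -0.88  1.59  0.28  1.33 -0.64]
```

View pics/c21.png

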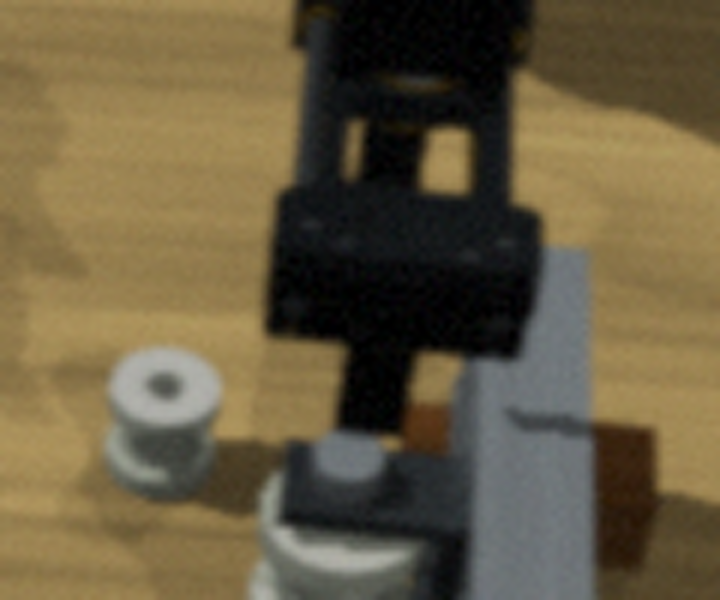

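The head looks seated. To be sure, I'll press on it from above with closed fingers and feel its height, which should be 136 mm (TCP at 150).

drive_tool(
  rows=[
    [[0,0,0,0,255],[0,0,0,0,255],[0,0,0.03,0,255],[0,0,0.08,0,255],[0,0,0.13,0,255],[0,0,0.17,0,255],[0,0,0.185,0,255],[0,0,0.193,0,255],[0,0,0.198,0,255],[0,0,0.203,0,255],[0,0,0.207,0,255],[0,0,0.207,0,255],[0,0,0.207,0,255]],
  ],
  grip_force=30,
)

```text
time: 30.1
position: [0.5653, 0.2066, 0.1504]
tool_rot: [-3.141, 0.065, -0.005]
ft_force: [-2.5, -1.9, 8.7]
grip_width: 0.008
```

Run:
```python
from h import *
st()
```

```text
t 30.1 p [0.5653 0.2066 0.1504] xang -2.37 tilt [ 0.0032 -0.    ] F [-2.5 -1.9  8.7] w 0.7 q [ 0.3   0.4  -0.86  1.66  0.32  1.23 -0.67]
```

drive_tool(
  rows=[
    [[0,0,0.005,0,255],[0,0,0.008,0,255],[0,0,0.008,0,255],[0,0,0.008,0,255]],
  ],
)

```text
time: 30.6
position: [0.5654, 0.2067, 0.1503]
tool_rot: [3.14, -0.065, 0.006]
ft_force: [-6.4, -3.3, 20.7]
grip_width: 0.01
```

Run:
```python
from h import *
st()
```

```text
t 30.6 p [0.5654 0.2067 0.1503] xang -2.37 tilt [ 0.0039 -0.0011] F [-6.4 -3.3 20.7] w 0.9 q [ 0.3   0.4  -0.86  1.66  0.32  1.23 -0.67]
```

Stiff stop at 0.1503 under 21 N, so the head is home. Next: retreat, move clear and take final pictures.

drive_tool(
  rows=[
    [[0,0,-0.01,0,255],[0,0,-0.1,0,255],[0,0,-0.25,0,255],[0,0,-0.4,0,255],[0,0.1,-0.45,0,255],[0,0.25,-0.45,0,200],[0,0.42,-0.45,0,100],[0,0.6,-0.45,0,0],[0,0.75,-0.45,0,0],[0,0.82,-0.45,0,0],[0,0.82,-0.45,0,0],[0,0.82,-0.45,0,0]],
  ],
)

```text
time: 32.1
position: [0.5542, -0.0376, 0.2808]
tool_rot: [-3.14, 0.061, -0.0]
ft_force: [-0.5, -0.2, 0.9]
grip_width: 0.718
```

Run:
```python
from h import *
st()
d=snap('scene','s12'); t=snap('top','t12')
crop('s12',330,170,450,270,6,'c22'); crop('t12',205,170,325,270,6,'c23')
for im,o,k in((d,(330,170),'S'),(t,(205,170),'T')): print(k,((proj(im,[.5645,.2065,.136])-o+.5)*6).round(1))
```

```text
t 32.1 p [ 0.5542 -0.0376  0.2808] xang -2.24 tilt [0.0003 0.0008] F [-0.5 -0.2  0.9] w 62.5 q [ 0.73  0.17 -0.79  1.6   0.12  1.43 -0.11]
S [353.9 337.9]
T [373.2 361.5]
```

View pics/c22.png

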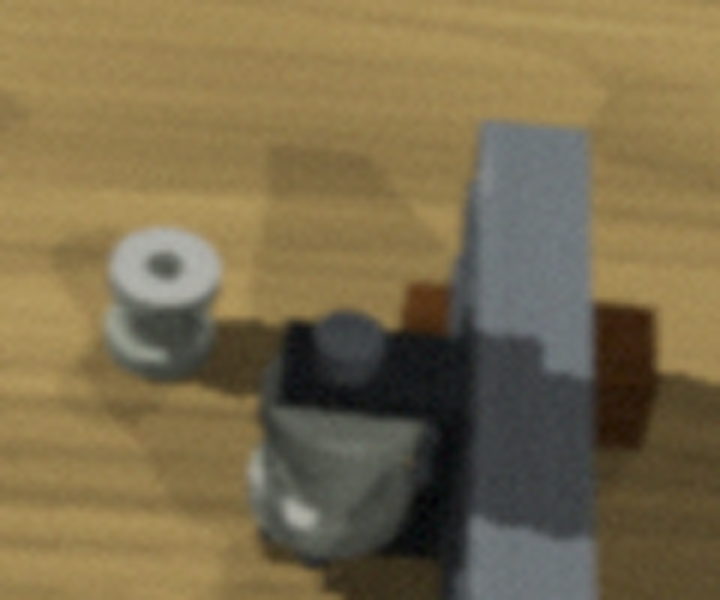

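View pics/c23.png

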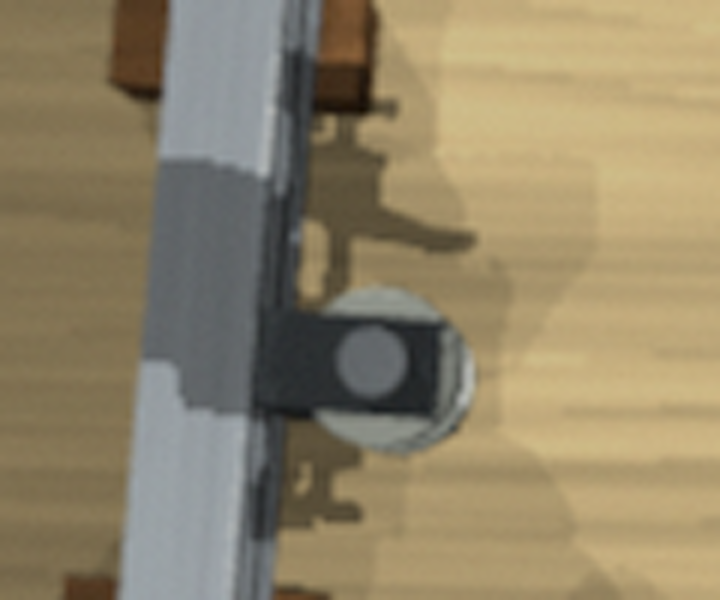

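View pics/t12.png

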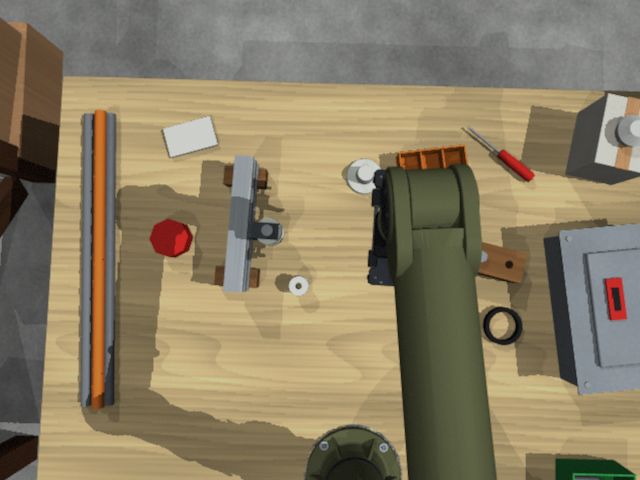

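The pin head sits on the arm at top (267,230) with the spool upright beneath it. The small spool, tape roll and boxes are where they were.

Run:
```python
from h import *
st(); print(ctrl.close_job())
```

```text
t 32.2 p [ 0.5542 -0.0373  0.2808] xang -2.17 tilt [0.0003 0.0005] F [-0.4  0.4 -0.2] w 70.5 q [ 0.73  0.17 -0.79  1.6   0.12  1.43 -0.11]
the job is handed in; nothing more can be done
None
```

The spool stands upright between the fork's arms and the pin is pushed fully home through both arms and the spool. I handed the job in at 32 s of the 72 s allowed, with the gripper open and clear. `close_job` gave no verdict.

- **Fork:** from the pictures, the fork is clamped about 12 mm off mid rail, towards the robot. I put the larger spool there, then took the round-headed pin from the block and lowered it in.
- **Head seated:** the gripper came to a hard stop at the height expected for a seated head, and did not move as the push rose from 10 to 17 N. Closed fingertips pressing from above then stopped at 136 mm, the height of a seated head, and held under 21 N.
- **Rest of the scene:** in the last top picture the tape roll, junction box, lampholder, outlet boxes and small spool look unmoved. I never touched the two bolts. The arm mostly hid them in that picture; they were still in place in a picture taken just before I gripped the pin.
- **Disagreements:** the two cameras differed by 1–2 mm. The spool sat roughly 1–2 mm off the hole, within the bore's play. I first took the pin's tip to be 8 mm lower than it was and corrected that before it entered the fork.

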